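# Hold a macaron over the inspection light with tongs

## Robot

A 6-joint arm with a two-finger parallel gripper is mounted at the origin on the work surface. World frame = base frame: x ahead of the robot, y to its left, z up, the work surface at z = 0. Lengths are in m, angles in degrees, forces in N, time in s.
With the tool pointing down it reaches from about 0.4 to 0.825 m from the base axis. Payload 7 kg.
Tool frame: the origin (TCP) lies midway between the tips of the shut fingers; the grasp point (between the pads) lies 19 mm behind it; z points along the fingers, y is the line along which they close (so a half turn about z gives the same grasp; the last joint's range is limited). The gripper opens to 88 mm and grips with 3 to 60 N. Pads are 19 mm wide; open, the fingers measure 130 mm over their backs; the gripper's body (78 mm by 193 mm) begins 47 mm behind the grasp point.
Start: joints at [-52.821, 20.546, 0.682, 0, -70.136, -16.507], TCP at [0.238, -0.632, 0.227] pointing down, gripper open.
Joint ranges: [-176.03, 176.03], [-82.01, 121.73], [-58.28, 71.71], [-173.87, 95.51], [-174.79, -0.11], [-173.66, 173.66]. Speed limits (degrees/s): [136.94, 136.94, 172.46, 180, 180, 180].

## Interface

Orientations are given as [roll, pitch, yaw] about the fixed x, y, z axes, in that order (R = Rz(yaw) Ry(pitch) Rx(roll)).
In Python, from plant import ctrl gives the robot as it stands. The module is installed in compiled form; this text tells all that it offers.
- The arm moves only by the tool send_rows, never from a script. Its argument "plan" is a list that holds one entry, the list of rows, each a list of 6 numbers: the shift along the tool's x, y, z in cm, then the turn, a rotation vector about the tool's x, y, z in degrees. A call has 1 to 8 rows; each row is the pose to reach, as a shift and turn from the pose commanded when the call began, along the tool's axes at that moment; what a row does not reach only later rows make up. A row lasts 1/12 s, in which the tool goes at most 41.7 mm and 7.16 degrees, less where a joint would pass 70% of its speed; a pose out of reach is approached as far as the arm can. A call with a gripper value outside its range is refused whole. "fingers" is the opening, from 0 (shut) to 1 (fully open), set as the call begins (left out, the last holds). The fingers move at their own pace and stop on an object; the grip force is fixed at half the most. Time passes only in rows, so rows that repeat a pose let the fingers close. It gives the time, the measured TCP pose, the force, the opening and the grip force at its end, in the units of the state.
- ctrl.get_obs(): the state, without advancing time (a new reading comes with each control period).
- ctrl.snapshot(name): name is "scene" or "top" or "wrist"; returns a dict with "img" (480x640x3 uint8, red, green, blue), "K" (3x3 intrinsics, pixels), "pose" (4x4, takes a point from camera to world coordinates). Camera axes: x right, y down, z forward; pixel columns grow to the right and rows downward; lengths in m; the calibration is good to about 2 mm. A picture is of the moment at which its call begins. There is no depth.
- ctrl.close_job(): hands the job in; it is judged then, once.
The state is a dict: "clock": time; "joint_pos": joint angles; "qvel": joint speeds; "tau": joint torques, N m; "tool_pos": TCP position; "orientation": TCP orientation; "force": force on the tool from outside, world axes, zero at the start; "moment": the same for the moment, N m; "opening": finger opening in m; "gripper_force": force on a finger pad.
Only numpy, scipy, OpenCV 4.12 (cv2) and the standard library are available. Lean on these libraries where they do the work, as an engineer would, in place of code of your own. Each camera call takes 0.05 s, during which the arm holds its last target. There are 200 camera calls.

## Task

Check the pink macaron from below: first switch the inspection light on by flipping the red-tipped lever of the light panel fully over, away from its panel. Then take the tongs from their rest, pick the pink macaron off the wooden board with the tongs (never touch it with the gripper itself) and hold it still over the middle part of the light panel, with at least 6 cm of air between panel and macaron. Finish while still gripping the tongs with the macaron in them; leave the other two macarons and the tin where they are.

Things in the scene. Friction and masses are not known exactly. Their poses are not given: they have to be found in the camera images.
- panel: Inspection light panel, fixed: aluminium frame 130 x 130 mm, 12 mm high, glowing white top. Origin: centre of its underside on the table. On its +x side (away from the robot, give or take its yaw) stands a grey switch housing 72 x 50 mm, 25 mm high, centred 101 mm from the origin along panel +x.
- switch_pivot (a point): Hinge axis of the toggle lever, 22 mm above the table, in the switch housing; its axes are the panel's. The lever turns about the panel's y axis.
- switch (a joint): Toggle lever angle in rad: 0 = off, leaning 0.5 rad from vertical towards panel -x (over the panel); 1.0 = on, leaning 0.5 rad towards panel +x. Weighted over-centre lever: it drops to whichever end it is past the upright (0.5) towards; about 1 N at its ball moves it.
- switch_tip (a point): Centre of the red ball (26 mm diameter) on the end of the lever; the lever is a 10 mm steel rod, 80 mm from pivot to ball centre. Off, the ball's centre is 38 mm to panel -x of the pivot and 92 mm above the table.
- rest: Blue painted tongs rest, fixed: base plate 150 x 70 mm, 6 mm thick, with two cross bars 35 mm high, 16 mm long in x, centred 62 mm behind (-x) and 58 mm before (+x) the origin, which is the centre of the underside. Between the bars the tongs hang free for the fingers.
- tongs: Kitchen tongs, 200 mm long, 100 g, lying level on the rest, opening sideways. Origin: midway between the two black grip pads (x -22 to +22 mm), on the tongs' underside, 35 mm above the table at the start. +x points from hinge (85 mm behind the origin) to tips, z up. Arms: strips 4 mm thick, 20 mm high (z 0 to 20 mm). This frame belongs to the arm on the +y side; the other arm is hinged to it.
- tongs_tips (a point): Point midway between the open scooped tips, 95 mm before the tongs origin and 10 mm above the underside: where the macaron should be when the tongs close. The tips span x 78 to 112 mm and z 2 to 18 mm from the tongs origin, about 76 mm apart inside when open, and move 2.1 mm for each mm of squeeze at the pads.
- tong_arm (a joint): Closing angle of the tongs in rad: 0 = fully open, pads' outer faces 54 mm apart at the origin; about 0.16 when shut on a macaron, pads 41 mm apart. A spring holds them open: 5 to 6 N of squeeze at the pads overcomes it, so a slight squeeze is enough to carry them still open.
- board: Raised wooden board, fixed: 85 mm (x) by 280 mm (y), top 50 mm above the table. Origin: centre of its underside at table height. The three macarons stand in a row along its y, about 90 mm apart.
- macaron_pink: The pink macaron with white filling, the one to pick up: a round 45 mm in diameter, 24 mm high, 30 g, lying flat on the board. Origin: centre of its underside.
- macaron_brown: Dark brown macaron, same size; leave it where it is.
- macaron_yellow: Yellow macaron, same size; leave it where it is.
- tin: Black square tin with a paper band, 70 x 70 x 75 mm (81 mm with its brass cap), 0.5 kg, standing on the table; leave it where it is. Origin: centre of its underside.
Mind the look-alikes: they are no part of the job. There is more than one size of the tongs; the one meant has the size given above.

How it is judged (in metres and radians):
On the way, in this order (a step that is already met when the one before it is completed fails the run):
1. the lever is flipped fully to on (value of joint switch above 0.85 rad), for 0.2 s.
2. the pink macaron is lifted off the board by the tongs, held in the gripper (height (world z) of macaron_pink above 0.07 m and contact force between tongs and macaron_pink above 0.3 N and contact force between the fingers and tongs above 1 N), for 0.2 s.
At the end, for the whole second after the job is handed in: Lever on (over 0.85 rad); gripped tongs alone hold the pink macaron at their tips (within 40 mm), still (under 3 cm/s), within 50 mm of the panel centre along each panel axis, underside over 67 mm above the table; other macarons within 15 mm and tin within 20 mm of their starts (value of joint switch above 0.85 rad and x of macaron_pink in the frame of panel between -0.05 and 0.05 m and y of macaron_pink in the frame of panel between -0.05 and 0.05 m and height (world z) of macaron_pink above 0.067 m and linear speed of macaron_pink below 0.03 m/s and distance between macaron_pink and tongs_tips below 0.04 m and contact force between tongs and macaron_pink above 0.3 N and contact force between the fingers and tongs above 1 N and contact force between each of the arm, the fingers and macaron_pink below 0.1 N and contact force between each of panel, board and macaron_pink below 0.05 N and contact force between panel and tongs below 0.1 N and distance of each of macaron_brown, macaron_yellow from where it was at the start of the episode below 0.015 m and distance of tin from where it was at the start of the episode below 0.02 m); the arm keeps its last pose, push and grip.
It fails at once if the gripper or arm touches the pink macaron (contact force between any of the fingers, the arm and macaron_pink above 0.5 N).
It fails at once if another macaron or the tin is moved (distance of any of macaron_brown, macaron_yellow from where it was at the start of the episode above 0.015 m or distance of tin from where it was at the start of the episode above 0.02 m).
It also fails if it takes over 54 s, if anything falls off the work surface, if the arm or the gripper's body presses on something with over 40 N, if the wrist force passes 120 N, or if a joint passes its speed limit or range.

## Working session

There is one attempt and no reset: what is moved stays moved. The work goes in short steps, Python scripts to look and compute and a tool call to move; the robot and the scene stay as the last step left them, time stands still between calls to the robot, and variables do not carry over. Pictures are saved under pics/ and viewed, at most 10 in all, crops included, and the job is handed in when it is done.

Besides the shell and the picture viewer there is one more tool, called after "Emit:" as name(argument=value, ...), one argument or row to a line, values as JSON. send_rows: Moves the arm, as the interface text tells. Its arguments: {"type":"object","properties":{"plan":{"type":"array","items":{"type":"array","items":{"type":"array","items":{"type":"number"}}}},"fingers":{"type":"number"}},"required":["plan"]}

```bash
mkdir -p pics
cat > h.py <<'E'
import numpy as np, cv2
from plant import ctrl
def snap(n):
    s=ctrl.snapshot(n); return s['img'],np.array(s['K']),np.array(s['pose'])
def ray(K,P,uv,z):
    d=P[:3,:3]@np.linalg.inv(K)@np.array([uv[0],uv[1],1.]); o=P[:3,3]
    return o+d*(z-o[2])/d[2]
def proj(K,P,p):
    c=P[:3,:3].T@(np.array(p)-P[:3,3]); q=K@c; return q[:2]/q[2]
E
python3 - <<'E'
from h import *
for n in('top','scene'):
    i,K,P=snap(n); np.savez('pics/%s.npz'%n,i=i,K=K,P=P); cv2.imwrite('pics/%s0.png'%n,i[:,:,::-1]); print(K.round(1).tolist(),P.round(3).tolist())
print(ctrl.get_obs())
E
```

```text
[[454.8, 0.0, 312.3], [0.0, 454.8, 239.6], [0.0, 0.0, 1.0]] [[0.01, -0.998, 0.057, 0.412], [-1.0, -0.01, -0.005, 0.014], [0.005, -0.056, -0.998, 1.039], [0.0, 0.0, 0.0, 1.0]]
[[467.2, 0.0, 314.2], [0.0, 467.2, 238.3], [0.0, 0.0, 1.0]] [[0.534, 0.555, -0.638, 1.094], [0.845, -0.336, 0.415, -0.404], [0.016, -0.761, -0.648, 0.716], [0.0, 0.0, 0.0, 1.0]]
{'clock': 0.1, 'joint_pos': array([-5.28239079e+01,  2.05877448e+01,  6.38617485e-01, -1.64583044e-02,
       -7.01360144e+01, -1.65082092e+01]), 'qvel': array([-0.00463046, -0.08498482,  0.19530346,  0.05315401,  0.01000906,
       -0.00705217]), 'tau': array([-1.47921295e-03, -5.84165668e+01,  2.93751812e+01,  7.01554075e+00,
        1.01598114e-02, -3.16669775e-05]), 'tool_pos': array([ 0.23806747, -0.6311547 ,  0.22571265]), 'orientation': array([ 1.79913971e+02, -9.36043123e-03, -1.59337714e+02]), 'force': array([ 0.38280565, -0.42658964, -0.15139158]), 'moment': array([ 0.02511511, -0.0288072 ,  0.0204932 ]), 'gripper_force': 0.0, 'opening': 0.08747264122162311}
```

View pics/top0.png

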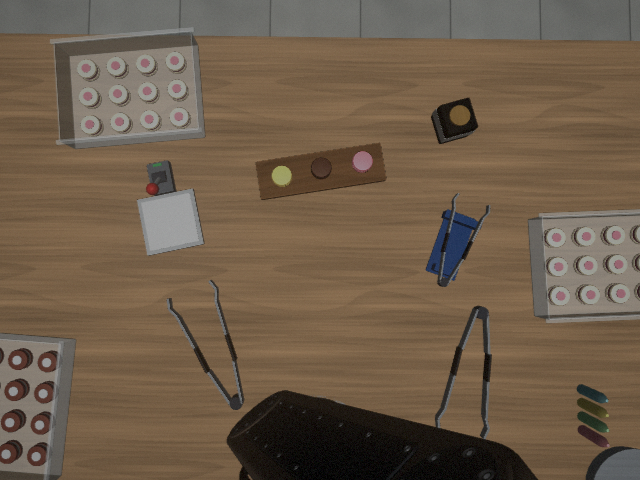

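View pics/scene0.png

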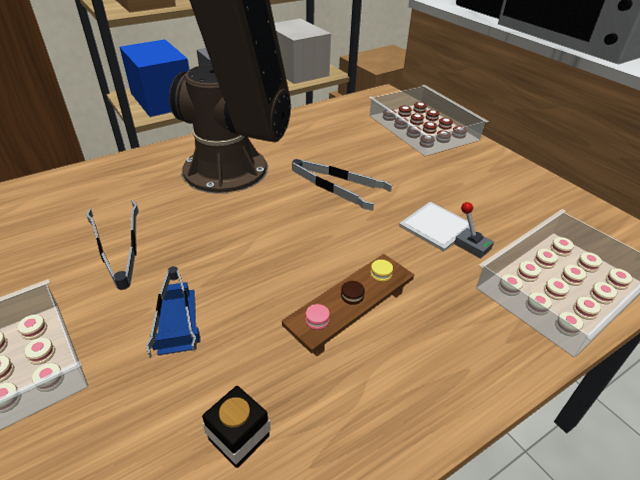

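The top view shows the panel (170,222), red ball (152,188), pink macaron (362,161), blue rest with tongs from hinge (443,282) to tips (455,197) and (488,208), and the tin (455,120). The scene view agrees with this.

```bash
cat > m.py <<'E'
from h import *
T=np.load('pics/top.npz');S=np.load('pics/scene.npz')
def cen(D,lo,hi,box,cv=cv2.COLOR_RGB2HSV):
    h=cv2.cvtColor(D['i'],cv); m=cv2.inRange(h,np.array(lo),np.array(hi)); w=np.zeros_like(m); x0,y0,x1,y1=box; w[y0:y1,x0:x1]=m[y0:y1,x0:x1]
    c=max(cv2.findContours(w,0,2)[0],key=cv2.contourArea); 
    return cv2.minAreaRect(c),c
def tri(a,b):
    A=[];B=[]
    for D,uv in((T,a),(S,b)):
        d=D['P'][:3,:3]@np.linalg.inv(D['K'])@np.array([*uv,1.]);d/=np.linalg.norm(d);M=np.eye(3)-np.outer(d,d);A.append(M);B.append(M@D['P'][:3,3])
    return np.linalg.lstsq(np.vstack(A),np.hstack(B),rcond=None)[0]
R=lambda D,uv,z: ray(D['K'],D['P'],uv,z).round(4)
rt=cen(T,(0,150,60),(8,255,255),(130,160,180,210))[0];rs=cen(S,(0,150,60),(8,255,255),(450,190,490,225))[0]
print('ball',rt[0],rs[0],tri(rt[0],rs[0]))
r,c=cen(T,(0,0,120),(179,50,255),(120,180,220,265)); print('panel',R(T,r[0],.012),[R(T,p,.012)[:2].tolist() for p in cv2.boxPoints(r)])
for n,lo,hi,b in(('pink',(150,60,90),(179,255,255),(340,140,390,180)),('yel',(22,100,90),(40,255,255),(265,160,300,190))):
    r,_=cen(T,lo,hi,b); print(n,r[0],r[1],R(T,r[0],.066))
r,_=cen(S,(150,60,90),(179,255,255),(295,295,340,335)); print('pinkS',R(S,r[0],.066))
r,c=cen(T,(100,120,40),(130,255,255),(410,190,490,300)); print('rest',r,R(T,r[0],.02),[R(T,p,.03)[:2].tolist() for p in cv2.boxPoints(r)])
h=cv2.resize(T['i'][180:300,400:520],None,fx=5,fy=5,interpolation=2); h2=cv2.resize(S['i'][250:370,130:220],None,fx=5,fy=5,interpolation=2)
h2=h2[:600]; o=np.zeros((600,800,3),np.uint8); o=np.hstack([h,np.zeros((600,0,3),np.uint8)]); 
cv2.imwrite('pics/c1.png',np.hstack([cv2.resize(h,(400,400)),cv2.resize(h2,(300,400))])[:,:,::-1])
E
python3 m.py
```

```text
ball (151.50001525878906, 188.00001525878906) (466.75006103515625, 207.2500457763672) [0.5695476 0.3459886 0.0939057]
panel [0.5083 0.3328 0.012 ] [[0.558, 0.4106], [0.5851, 0.2835], [0.4589, 0.2554], [0.4322, 0.3816]]
pink (362.0, 161.0) (20.0, 20.0) [ 0.6388 -0.0964  0.066 ]
yel (279.6121826171875, 176.19024658203125) (21.02275276184082, 16.34326934814453) [0.6036 0.0815 0.066 ]
pinkS [ 0.6408 -0.0983  0.066 ]
rest ((455.47442626953125, 246.4452362060547), (24.434627532958984, 64.58943939208984), 19.98310661315918) [ 0.4576 -0.3123  0.02  ] [[0.3986, -0.2587], [0.5344, -0.3088], [0.5162, -0.3599], [0.3807, -0.3095]]
```

View pics/c1.png

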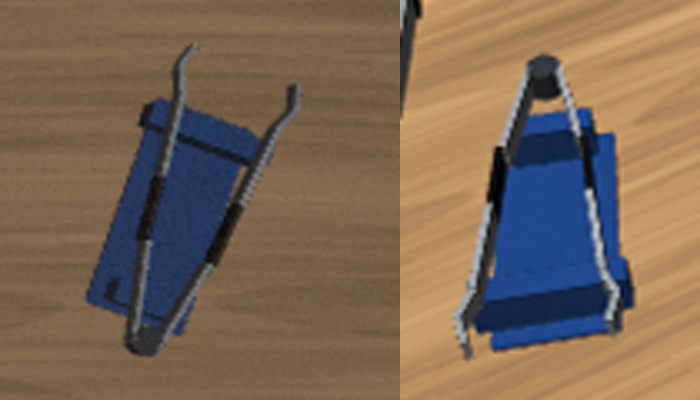

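```bash
cat > go.py <<'E'
from h import *
from scipy.spatial.transform import Rotation as Ro
def rel(p,yaw,p0=None,y0=None):
    "shift cm / turn deg in tool axes from (p0,y0) or the present pose to p, yaw, tool pointing down"
    o=ctrl.get_obs()
    R0=Ro.from_euler('xyz',o['orientation'] if y0 is None else [180,0,y0],degrees=True); p0=o['tool_pos'] if p0 is None else p0
    return (R0.inv().apply(np.array(p)-p0)*100).round(2), (R0.inv()*Ro.from_euler('xyz',[180,0,yaw],degrees=True)).as_rotvec(degrees=True).round(1)
E
cat >> m.py <<'E'
def cr(x,y): return (400+x*.3,180+y*.3)
for n,p in(('hinge',(143,342)),('padL',(150,208)),('padR',(224,235)),('tipL',(190,50)),('tipR',(294,95))): print(n,R(T,cr(*p),.053))
E
python3 m.py | tail -5
python3 -c "
from go import *
a=(.50,-.30,.23);b=(.53,0,.20);c=(.5327,.3384,.13)
print(rel(a,-167.2));print(rel(b,-167.2,a,-167.2));print(rel(c,-167.2,b,-167.2))"
```

```text
hinge [ 0.3776 -0.2739  0.053 ]
padL [ 0.4648 -0.279   0.053 ]
padR [ 0.4476 -0.3272  0.053 ]
tipL [ 0.5688 -0.306   0.053 ]
tipR [ 0.5398 -0.374   0.053 ]
(array([-36.19,  21.74,  -0.4 ]), array([ 0.1, -0. ,  7.9]))
(array([-9.57, 28.59,  3.  ]), array([0., 0., 0.]))
(array([-7.76, 32.94,  7.  ]), array([0., 0., 0.]))
```

Emit:
send_rows(
  plan=[
    [[-31,18,0,0,0,7.9],[-31,18,0,0,0,7.9],[-31,18,0,0,0,7.9],[-31,18,0,0,0,7.9],[-31,18,0,0,0,7.9],[-31,18,0,0,0,7.9],[-31,18,0,0,0,7.9],[-31,18,0,0,0,7.9]],
  ],
  fingers=0,
)

```text
clock: 0.77
tool_pos: [0.4488, -0.3722, 0.2265]
orientation: [180.0, -0.0, -167.2]
force: [1.3, -1.3, -0.2]
opening: 0.0399
gripper_force: 0.0
```

```bash
python3 -c "
from go import *
print(ctrl.get_obs()['tool_pos'],ctrl.get_obs()['orientation'],rel((.53,0,.20),-167.2))"
```

```text
[ 0.44883076 -0.37222244  0.22645709] [ 1.79986795e+02 -5.02009381e-03 -1.67231566e+02] (array([-16.14,  34.51,   2.65]), array([ 0., -0., -0.]))
```

Emit:
send_rows(
  plan=[
    [[-16,34.5,2,0,0,0],[-16,34.5,2,0,0,0],[-16,34.5,2,0,0,0],[-16,34.5,2,0,0,0],[-16,34.5,2,0,0,0],[-16,34.5,2,0,0,0],[-16,34.5,2,0,0,0],[-16,34.5,2,0,0,0]],
  ],
)

```text
clock: 1.43
tool_pos: [0.5177, -0.0466, 0.209]
orientation: [180.0, 0.0, -167.2]
force: [0.7, 0.1, 0.1]
opening: 0.0004
gripper_force: 0.0
```

```bash
python3 -c "
from go import *
print(rel((.5327,.3384,.16),-167.2))"
```

```text
(array([-9.98, 37.21,  4.9 ]), array([ 0.,  0., -0.]))
```

Emit:
send_rows(
  plan=[
    [[-10,37.2,4.9,0,0,0],[-10,37.2,4.9,0,0,0],[-10,37.2,4.9,0,0,0],[-10,37.2,4.9,0,0,0],[-10,37.2,4.9,0,0,0],[-10,37.2,4.9,0,0,0],[-10,37.2,4.9,0,0,0],[-10,37.2,4.9,0,0,0]],
  ],
)

```text
clock: 2.1
tool_pos: [0.5304, 0.2838, 0.1666]
orientation: [-180.0, -0.0, -167.2]
force: [0.7, -0.4, -1.1]
opening: 0.0002
gripper_force: 0.0
```

```bash
python3 -c "
from go import *
print(rel((.5327,.3384,.084),-167.2))"
```

```text
(array([-1.43,  5.28,  8.26]), array([-0., -0., -0.]))
```

Emit:
send_rows(
  plan=[
    [[-1,3.8,0,0,0,0],[-1.4,5.3,2,0,0,0],[-1.4,5.3,5,0,0,0],[-1.4,5.3,8.3,0,0,0],[-1.4,5.3,8.3,0,0,0],[-1.4,5.3,8.3,0,0,0]],
  ],
)

```text
clock: 2.6
tool_pos: [0.532, 0.3354, 0.0825]
orientation: [-179.8, -0.2, -167.2]
force: [-0.6, 0.1, 0.8]
opening: 0.0004
gripper_force: 0.0
```

Emit:
send_rows(
  plan=[
    [[-1,0,0,0,0,0],[-2,0,0,0,0,0],[-3,0,0,0,0,0],[-4,0,0,0,0,0],[-5,0,0,0,0,0],[-6,0,0,0,0,0],[-7,0,0,0,0,0],[-8,0,0,0,0,0]],
  ],
)

```text
clock: 3.27
tool_pos: [0.6122, 0.3542, 0.0839]
orientation: [-180.0, -0.0, -167.2]
force: [-0.4, -0.1, -0.2]
opening: 0.0005
gripper_force: 0.0
```

```bash
python3 -c "
from h import *
o=ctrl.get_obs();print(o['tool_pos'],o['force'])
i,K,P=snap('scene');cv2.imwrite('pics/l1.png',cv2.resize(i[120:300,380:580],(600,540))[:,:,::-1])"
```

```text
[0.61216694 0.35424552 0.08390207] [-0.42589011 -0.11890428 -0.20973771]
```

View pics/l1.png

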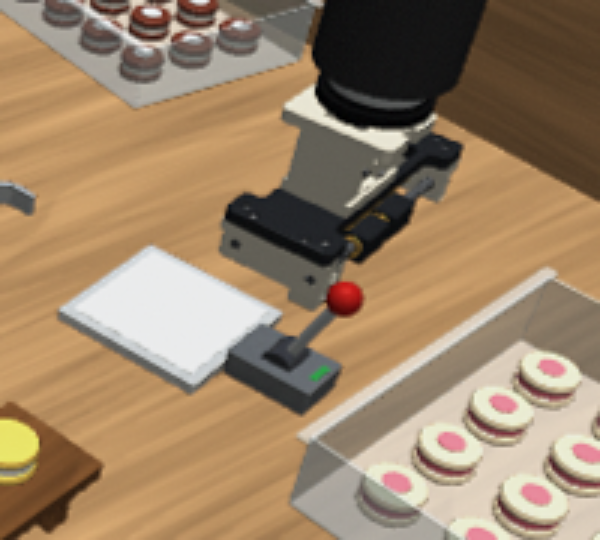

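The lever leans away from the panel (ball at crop (345,298)) and the green indicator is on. Next I lift and go to the tongs.

Emit:
send_rows(
  plan=[
    [[0,0,-4,0,0,0],[1,-1,-8,0,0,0],[2,-4,-12,0,0,0],[3,-8,-14,0,0,0],[4,-12,-14,0,0,0],[5,-16,-14,0,0,0],[6,-20,-14,0,0,0],[7,-24,-14,0,0,0]],
  ],
  fingers=1,
)

```text
clock: 3.98
tool_pos: [0.5959, 0.1131, 0.2246]
orientation: [180.0, 0.1, -167.2]
force: [-0.1, 0.3, -0.4]
opening: 0.0482
gripper_force: 0.0
```

```bash
python3 -c "
from go import *
print(rel((.456,-.303,.23),159.6),rel((.54,0,.23),-180))"
```

```text
(array([ 22.86, -37.47,  -0.57]), array([ 0. ,  0. , 33.2])) (array([ 7.96, -9.79, -0.55]), array([ 0. ,  0.1, 12.8]))
```

Emit:
send_rows(
  plan=[
    [[22.9,-37.5,-0.5,0,0,33.2],[22.9,-37.5,-0.5,0,0,33.2],[22.9,-37.5,-0.5,0,0,33.2],[22.9,-37.5,-0.5,0,0,33.2],[22.9,-37.5,-0.5,0,0,33.2],[22.9,-37.5,-0.5,0,0,33.2],[22.9,-37.5,-0.5,0,0,33.2],[22.9,-37.5,-0.5,0,0,33.2]],
  ],
)

```text
clock: 4.65
tool_pos: [0.4887, -0.2029, 0.2283]
orientation: [180.0, 0.0, 159.6]
force: [0.8, -0.3, -0.4]
opening: 0.0874
gripper_force: 0.0
```

```bash
python3 -c "
from go import *
print(rel((.456,-.303,.23),159.6))"
```

```text
(array([ -0.42, -10.53,  -0.17]), array([ 0.,  0., -0.]))
```

Emit:
send_rows(
  plan=[
    [[-0.2,-4,0,0,0,0],[-0.4,-8,0,0,0,0],[-0.4,-10.5,0,0,0,0],[-0.4,-10.5,0,0,0,0],[-0.4,-10.5,0,0,0,0]],
  ],
)

```text
clock: 5.07
tool_pos: [0.456, -0.3023, 0.2277]
orientation: [-180.0, -0.0, 159.4]
force: [-1.2, 0.4, 1.3]
opening: 0.0879
gripper_force: 0.0
```

```bash
python3 -c "
from h import *
i,K,P=snap('wrist');np.savez('pics/w1.npz',i=i,K=K,P=P);cv2.imwrite('pics/w1.png',i[:,:,::-1])
print(P.round(3).tolist(),K[0,0],ctrl.get_obs()['tool_pos'])
c=np.array([.456,-.303]);a=np.radians(-20.4);x=np.array([np.cos(a),np.sin(a)]);y=np.array([-x[1],x[0]])
for n,u,v in(('padL',0,.025),('padR',0,-.025),('hinge',-.085,0),('tips',.095,0)): print(n,proj(K,P,[*(c+u*x+v*y),.055]))
i,K,P=snap('scene');h=cv2.cvtColor(i,cv2.COLOR_RGB2HSV);m=cv2.inRange(h,(0,150,60),(8,255,255));m[:,:440]=0;m[:150]=0;m[260:]=0;ys,xs=np.nonzero(m[:,:540]);print('ball px',xs.mean(),ys.mean(),'on expected',proj(K,P,[.508+.139*.975,.333+.139*.2215,.092]))
"
```

```text
[[0.352, 0.895, 0.273, 0.382], [0.936, -0.337, -0.103, -0.275], [-0.0, 0.292, -0.956, 0.386], [0.0, 0.0, 0.0, 1.0]] 346.6466789842338 [ 0.45642057 -0.30135913  0.22769793]
padL [343.22414506 216.69701018]
padR [292.18576679 216.90242461]
hinge [317.31738581 125.59760919]
tips [318.07082135 304.14322257]
ball px 497.8938053097345 222.7079646017699 on expected [498.35074778 222.82965309]
```

View pics/w1.png

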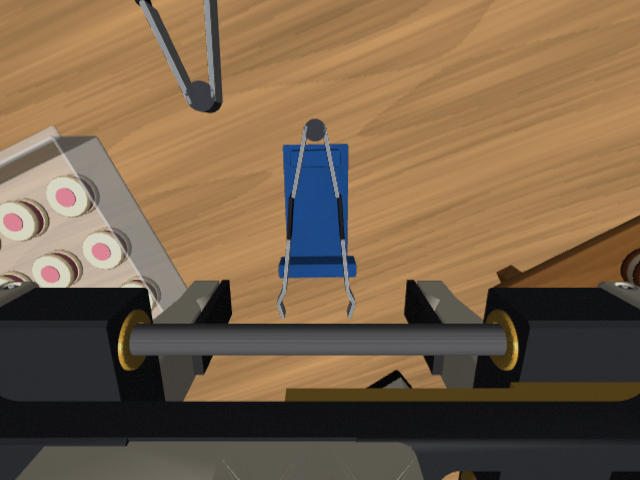

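The wrist view shows the tongs pads at (290,217) and (340,217) and the hinge at (315,130), so they lie about 2 mm to the tongs' -y of my estimate. The lever ball is where "on" puts it.

```bash
python3 -c "
from go import *
print(rel((.4553,-.3049,.026),159.6))"
```

```text
(array([-1.000e-02, -4.400e-01,  2.017e+01]), array([ 0. , -0. , -0.1]))
```

Emit:
send_rows(
  plan=[
    [[0,-0.2,3,0,0,0],[0,-0.2,6,0,0,0],[0,-0.2,9,0,0,0],[0,-0.2,12,0,0,0],[0,-0.2,12,0,0,0],[0,-0.2,12,0,0,0]],
  ],
)

```text
clock: 5.67
tool_pos: [0.4556, -0.3017, 0.1072]
orientation: [-180.0, -0.2, 159.7]
force: [-0.0, -0.5, 0.4]
opening: 0.0874
gripper_force: 0.0
```

```bash
python3 -c "
from go import *
print(rel((.4553,-.3049,.026),159.6),ctrl.get_obs()['orientation'])"
```

```text
(array([-0.1 , -0.3 ,  8.12]), array([-0. , -0.2,  0.1])) [-1.79964164e+02 -1.79767370e-01  1.59677194e+02]
```

Emit:
send_rows(
  plan=[
    [[0,-0.2,2,0,0,0],[0,-0.2,4,0,0,0],[0,-0.2,6,0,0,0],[0,-0.2,7.5,0,0,0],[0,-0.2,8.1,0,0,0],[0,-0.2,8.1,0,0,0],[0,-0.2,8.1,0,0,0]],
  ],
)

```text
clock: 6.25
tool_pos: [0.4566, -0.3048, 0.0284]
orientation: [-180.0, 0.1, 159.6]
force: [0.7, -0.6, -0.3]
opening: 0.0873
gripper_force: 0.0
```

Emit:
send_rows(
  plan=[
    [[0,0,0,0,0,0],[0,0,0,0,0,0],[0,0,0,0,0,0],[0,0,0,0,0,0],[0,0,0,0,0,0],[0,0,0,0,0,0]],
  ],
  fingers=0.595,
)

```text
clock: 6.75
tool_pos: [0.4553, -0.3047, 0.027]
orientation: [180.0, 0.0, 159.6]
force: [0.1, 0.1, 1.6]
opening: 0.0544
gripper_force: 5.8
```

Emit:
send_rows(
  plan=[
    [[0,0,0,0,0,0],[0,0,0,0,0,0],[0,0,0,0,0,0],[0,0,0,0,0,0]],
  ],
  fingers=0.575,
)

```text
clock: 7.08
tool_pos: [0.4555, -0.3047, 0.027]
orientation: [-180.0, 0.0, 159.6]
force: [-0.4, -0.1, 2.8]
opening: 0.0507
gripper_force: 6.4
```

Emit:
send_rows(
  plan=[
    [[0,0,-1,0,0,0],[0,0,-2,0,0,0],[0,0,-4,0,0,0],[0,0,-6,0,0,0],[0,0,-9,0,0,0],[0,0,-12,0,0,0],[0,0,-12,0,0,0],[0,0,-12,0,0,0]],
  ],
)

```text
clock: 7.75
tool_pos: [0.4562, -0.3049, 0.1495]
orientation: [180.0, 0.3, 159.6]
force: [-0.1, 0.1, -2.0]
opening: 0.0507
gripper_force: 5.0
```

```bash
python3 -c "
from h import *
i,K,P=snap('wrist');np.savez('pics/w2.npz',i=i,K=K,P=P);cv2.imwrite('pics/w2.png',i[:,:,::-1])
i,K,P=snap('scene');np.savez('pics/s2.npz',i=i,K=K,P=P)
o=ctrl.get_obs();print(o['tool_pos'],o['opening'],o['gripper_force'],o['force'])"
```

```text
[ 0.45465338 -0.30429281  0.14679261] 0.04986369725297752 4.9708568304777145 [-0.38650786 -0.01418188 -1.79317387]
```

View pics/w2.png

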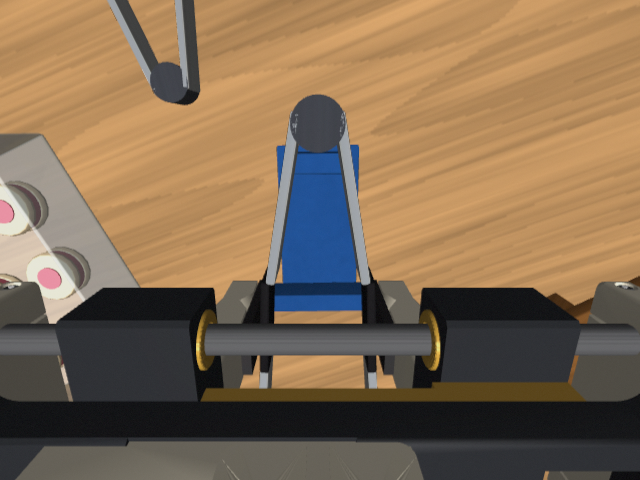

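The tongs are gripped squarely, with the hinge at (318,123). Next I move over the pink macaron.

```bash
python3 -c "
from go import *
D=np.load('pics/w2.npz');p=ray(D['K'],D['P'],(318,123),.176);o=ctrl.get_obs()
print('hinge in tool',Ro.from_euler('xyz',o['orientation'],degrees=True).inv().apply(p-o['tool_pos']))
print(rel((.5468,-.1154,.13),-168.8))"
```

```text
hinge in tool [ 0.0806052  -0.00056837 -0.02919254]
(array([-2.03, 20.92,  1.69]), array([  0. ,  -0. , -31.6]))
```

Emit:
send_rows(
  plan=[
    [[-0.3,2,0,0,0,-4],[-0.6,5,0.2,0,0,-8],[-0.9,8,0.4,0,0,-13],[-1.2,11,0.8,0,0,-18],[-1.5,14,1.2,0,0,-23],[-1.8,17,1.6,0,0,-27],[-1.9,19,1.6,0,0,-30],[-2,20.9,1.6,0,0,-31.6]],
  ],
)

```text
clock: 8.52
tool_pos: [0.5462, -0.1142, 0.129]
orientation: [180.0, -0.2, -168.6]
force: [0.1, 0.6, -1.7]
opening: 0.0505
gripper_force: 5.0
```

Emit:
send_rows(
  plan=[
    [[0,0,0,0,0,0],[0,0,0,0,0,0]],
  ],
)

```text
clock: 8.68
tool_pos: [0.5462, -0.1149, 0.1294]
orientation: [180.0, -0.2, -168.8]
force: [-0.5, -0.1, -1.9]
opening: 0.0505
gripper_force: 5.0
```

```bash
python3 -c "
from go import *
o=ctrl.get_obs();print(o['tool_pos'],o['orientation'],o['opening'],o['gripper_force'])
a=np.radians(11.2);x=np.array([np.cos(a),np.sin(a),0]);y=np.array([-x[1],x[0],0]);b=o['tool_pos']+[0,0,.009]
for n in('scene','top'):
    i,K,P=snap(n);np.savez('pics/%s3.npz'%n,i=i,K=K,P=P)
    for q in ((.112,.037,.018),(.112,-.037,.018),(.095,0,.01)): print(n,proj(K,P,b+q[0]*x+q[1]*y+[0,0,q[2]]).round(1))
    c=proj(K,P,b+.095*x).astype(int); k=i[c[1]-50:c[1]+50,c[0]-50:c[0]+50]; print('origin',c-50)
    cv2.imwrite('pics/%s3.png'%n,cv2.resize(k,(400,400),interpolation=cv2.INTER_CUBIC)[:,:,::-1])
cv2.imwrite('pics/t3.png',np.hstack([cv2.imread('pics/scene3.png'),cv2.imread('pics/top3.png')]))
"
```

```text
[ 0.54622169 -0.11493884  0.12942087] [ 1.79976666e+02 -1.57868206e-01 -1.68756100e+02] 0.0505179845474111 4.9715253710746765
scene [341.7 274.9]
scene [309.8 296.9]
scene [318.9 283.5]
origin [268 237]
top [347.2 145.2]
top [384.1 138.4]
top [366.8 151.2]
origin [316 102]
```

View pics/t3.png

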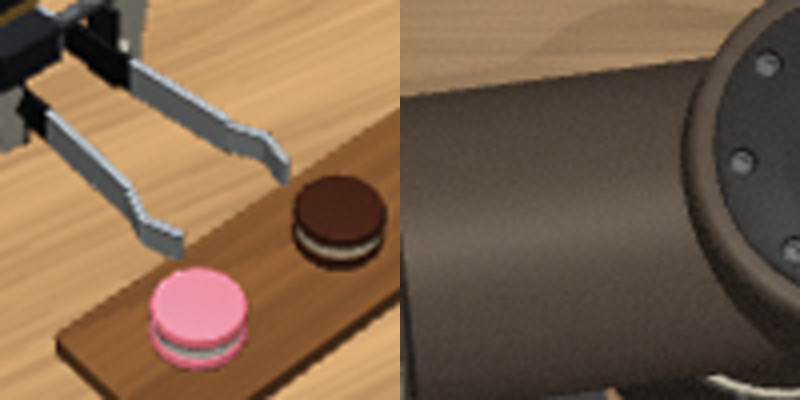

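The scene crop shows the open tips at (290,157) and (184,231), within about 2 mm of prediction and level. I'll nudge 1.5 mm towards -y and lower, then check.

Emit:
send_rows(
  plan=[
    [[0,-0.15,1.5,0,0,0],[0,-0.15,3,0,0,0],[0,-0.15,4.5,0,0,0],[0,-0.15,6,0,0,0],[0,-0.15,7,0,0,0],[0,-0.15,7.8,0,0,0],[0,-0.15,8.3,0,0,0],[0,-0.15,8.3,0,0,0]],
  ],
)

```text
clock: 9.45
tool_pos: [0.5465, -0.1176, 0.0469]
orientation: [180.0, -0.1, -168.9]
force: [0.0, 0.1, -1.2]
opening: 0.0507
gripper_force: 5.0
```

```bash
python3 -c "
from h import *
o=ctrl.get_obs();print(o['tool_pos'],o['opening'],o['gripper_force'],o['force'])
i,K,P=snap('scene');cv2.imwrite('pics/s4.png',cv2.resize(i[250:370,250:410],(640,480),interpolation=2)[:,:,::-1])"
```

```text
[ 0.54650584 -0.11759293  0.04685071] 0.05071384478292359 4.970855936408043 [ 0.01655599  0.06407721 -1.24223898]
```

View pics/s4.png

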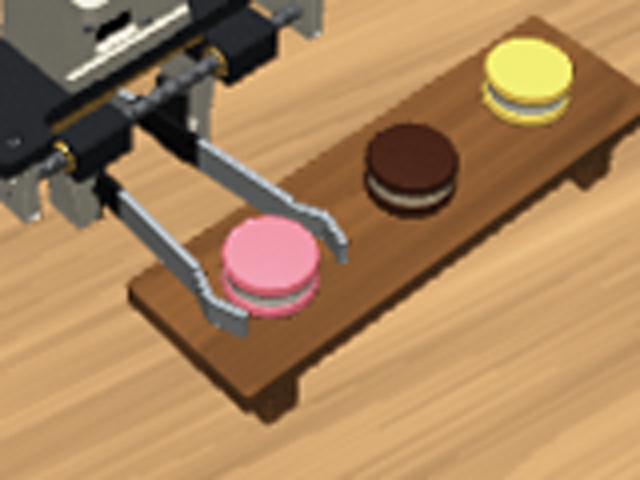

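The tips straddle the pink macaron (top centre at (271,262), tips' midpoint about (278,265)), so it is centred to about 2 mm. Closing now.

Emit:
send_rows(
  plan=[
    [[0,0,0,0,0,0],[0,0,0,0,0,0],[0,0,0,0,0,0],[0,0,0,0,0,0],[0,0,0,0,0,0],[0,0,0,0,0,0]],
  ],
  fingers=0.45,
)

```text
clock: 10.0
tool_pos: [0.5477, -0.1171, 0.0483]
orientation: [-180.0, 0.1, -168.8]
force: [0.1, -0.5, 1.3]
opening: 0.0422
gripper_force: 30.0
```

Emit:
send_rows(
  plan=[
    [[0,0,0,0,0,0],[0,0,0,0,0,0],[0,0,0,0,0,0],[0,0,0,0,0,0],[0,0,0,0,0,0],[0,0,0,0,0,0]],
  ],
  fingers=0.38,
)

```text
clock: 10.5
tool_pos: [0.5476, -0.1172, 0.048]
orientation: [-180.0, 0.0, -168.8]
force: [1.2, 0.3, 2.9]
opening: 0.0415
gripper_force: 30.0
```

Stopped at 41.5 mm, as expected when shut on a macaron. Lifting slowly.

Emit:
send_rows(
  plan=[
    [[0,0,-0.5,0,0,0],[0,0,-1,0,0,0],[0,0,-2,0,0,0],[0,0,-3,0,0,0],[0,0,-4.5,0,0,0],[0,0,-6,0,0,0],[0,0,-7.5,0,0,0],[0,0,-9,0,0,0]],
  ],
)

```text
clock: 11.17
tool_pos: [0.5469, -0.1173, 0.1395]
orientation: [-180.0, 0.0, -168.8]
force: [0.8, -0.2, -1.3]
opening: 0.0419
gripper_force: 30.0
```

Emit:
send_rows(
  plan=[
    [[0,0,0,0,0,0],[0,0,0,0,0,0],[0,0,0,0,0,0]],
  ],
)

```text
clock: 11.42
tool_pos: [0.5467, -0.1172, 0.1376]
orientation: [180.0, -0.0, -168.8]
force: [-0.2, -0.1, -1.9]
opening: 0.042
gripper_force: 30.0
```

```bash
python3 -c "
from go import *
i,K,P=snap('scene');cv2.imwrite('pics/s5.png',cv2.resize(i[200:350,230:430],(640,480),interpolation=2)[:,:,::-1])
a=np.radians(33.);c=np.array([.508,.333])-.095*np.array([np.cos(a),np.sin(a)])
print(c,rel((*c,.125),-147),ctrl.get_obs()['tool_pos'])"
```

```text
[0.4283263  0.28125929] (array([ 3.88, 41.38,  1.24]), array([  0. ,  -0.1, -21.8])) [ 0.54647141 -0.11718973  0.13718988]
```

View pics/s5.png

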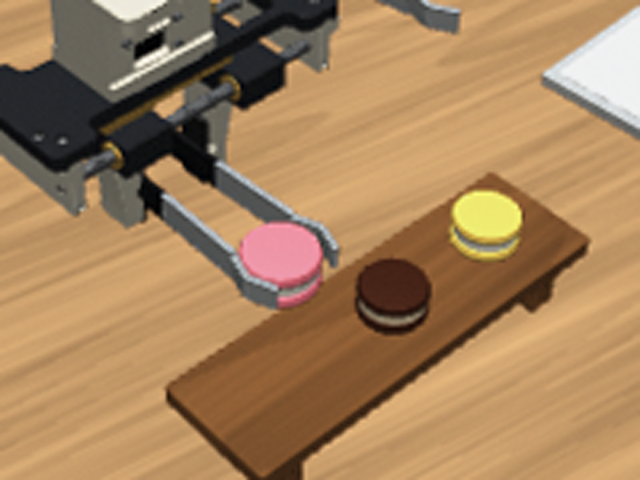

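The macaron is held squarely in the tips (280,255) and the other two stand undisturbed. Moving to the panel.

Emit:
send_rows(
  plan=[
    [[0.1,1,0,0,0,-0.5],[0.3,3,0,0,0,-2],[0.5,5.5,0,0,0,-3],[0.8,8.5,0,0,0,-4.5],[1.1,11.5,0,0,0,-6],[1.4,14.5,0,0,0,-8],[1.7,17.5,0,0,0,-9.5],[2,20.5,0,0,0,-11]],
  ],
)

```text
clock: 12.13
tool_pos: [0.4865, 0.0814, 0.1371]
orientation: [-180.0, -0.1, -157.7]
force: [0.2, -0.1, -1.0]
opening: 0.0418
gripper_force: 30.0
```

```bash
python3 -c "
from go import *
print(rel((.4283,.2813,.13),-147),ctrl.get_obs()['opening'])"
```

```text
(array([-2.19, 20.7 ,  0.71]), array([  0. ,  -0.1, -10.7])) 0.04175886133633448
```

Emit:
send_rows(
  plan=[
    [[-0.3,3,0,0,0,-1.5],[-0.6,6,0,0,0,-3],[-0.9,9,0.1,0,0,-4.5],[-1.2,12,0.2,0,0,-6],[-1.5,15,0.3,0,0,-7.5],[-1.8,17.5,0.4,0,0,-9],[-2,19.5,0.5,0,0,-10],[-2.2,20.7,0.6,0,0,-10.7]],
  ],
)

```text
clock: 12.8
tool_pos: [0.4288, 0.2819, 0.1311]
orientation: [-180.0, -0.1, -147.0]
force: [0.3, 0.1, -0.5]
opening: 0.0415
gripper_force: 30.0
```

Emit:
send_rows(
  plan=[
    [[0,0,0,0,0,0],[0,0,0,0,0,0],[0,0,0,0,0,0],[0,0,0,0,0,0],[0,0,0,0,0,0],[0,0,0,0,0,0],[0,0,0,0,0,0],[0,0,0,0,0,0]],
  ],
)

```text
clock: 13.47
tool_pos: [0.4302, 0.2797, 0.1319]
orientation: [180.0, 0.0, -147.2]
force: [-0.7, -0.6, -1.1]
opening: 0.0418
gripper_force: 30.0
```

```bash
python3 -c "
from go import *
i,K,P=snap('scene');cv2.imwrite('pics/s6.png',i[:,:,::-1])
m=cv2.inRange(cv2.cvtColor(i,cv2.COLOR_RGB2HSV),(150,60,90),(179,255,255));m[:120]=0;m[240:]=0;m[:,:380]=0;m[:,478:]=0
c=max(cv2.findContours(m,0,2)[0],key=cv2.contourArea);r=cv2.minAreaRect(c);p=ray(K,P,r[0],.15);a=np.radians(12.8);d=p-[.508,.333,0]
print(r,p,'panel xy',d[0]*np.cos(a)+d[1]*np.sin(a),-d[0]*np.sin(a)+d[1]*np.cos(a));o=ctrl.get_obs();print(o['tool_pos'],o['opening'],o['gripper_force'])
"
```

```text
((447.5, 173.0), (10.0, 19.0), 90.0) [0.50160554 0.33621587 0.15      ] panel xy -0.005523084209702857 0.004552638612566683
[0.4302015  0.2797908  0.13185329] 0.04173366992094364 29.998226165771484
```

View pics/s6.png

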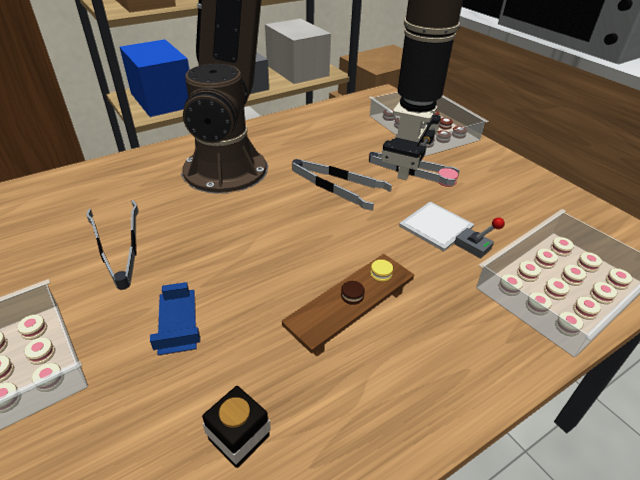

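The picture shows the macaron in the tongs at (447,174), about 6 mm from the panel centre and 13 cm up. The lever is on, and the other macarons and tin are in place. Handing in.

```bash
python3 -c "
from plant import ctrl
print(ctrl.close_job())"
```

```text
the job is handed in; nothing more can be done
None
```

I switched the light on and handed the job in with the tongs holding the pink macaron still about 13 cm above the table, within about 1 cm of the panel centre; the hand-in returned no verdict.

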